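# Run a slide's carriage to its end stop past an unmarked lock

## Robot

A 6-joint arm with a two-finger parallel gripper is mounted at the origin on the work surface. World frame = base frame: x ahead of the robot, y to its left, z up, the work surface at z = 0. Lengths are in m, angles in rad, forces in N, time in s.
With the tool pointing down it reaches from about 0.25 to 0.775 m from the base axis. Payload 4 kg.
Tool frame: the origin (TCP) lies on the centre line of the jaws, within the pads' length; the fingertips stand 8 mm ahead of it and the grasp point (between the pads) lies 11 mm behind it; z points along the fingers, y is the direction in which the jaws open and shut (so a half turn about z gives the same grasp; the last joint's range is limited). The gripper opens to 94 mm and grips with 3 to 60 N. Pads are 16 mm wide; open, the fingers measure 119 mm over their backs; the gripper's body (75 mm by 177 mm) begins 78 mm behind the grasp point.
Start: joints at [-0.103, 0.087, 1.371, -0, 1.684, -0.103], TCP at [0.55, -0, 0.18] pointing down, gripper open.
Joint ranges: [-3.1, 3.1], [-0.76, 2.03], [0.27, 2.55], [-1.08, 4.22], [0.17, 2.65], [-2.57, 2.57]. Speed limits (rad/s): [2.79, 2.79, 3.14, 3.14, 3.14, 3.14].

## Interface

Orientations are given as [roll, pitch, yaw] about the fixed x, y, z axes, in that order (R = Rz(yaw) Ry(pitch) Rx(roll)).
In Python, from bench import robot, cams, close_job gives the robot as it stands.
- The arm moves only by the tool arm_command, never from a script. Its argument "plan" is one flat list of numbers, 7 for each row, row after row: the shift along the tool's x, y, z in cm, then the turn, a rotation vector about the tool's x, y, z in degrees, then the closure, from 0 (fully open) to 1 (shut). A call has 1 to 8 rows; each row shifts and turns the commanded pose from where the row before left it, along the tool's axes as they then stand; what a row does not reach is not made up. A row lasts 1/8 s, in which the tool goes at most 62.5 mm and 10.7 degrees, less where a joint would pass 70% of its speed; a pose out of reach is approached as far as the arm can. A call with a gripper value outside its range is refused whole. The fingers move at their own pace and stop on an object; the grip force is fixed at half the most. Time passes only in rows, so rows that do not move let the fingers close. It gives the time, the measured TCP pose, the force and the opening at its end, in the units of the state.
- robot.get_obs(): the state, without advancing time (a new reading comes with each control period).
- cams.snapshot(name): name is "scene" or "side" or "wrist"; returns a dict with "pixels" (384x512x3 uint8, red, green, blue), "fov_y" (degrees; the focal length in pixels is half the picture's height over the tangent of half this angle, whatever the lens; pixels are square), "cx", "cy" (the principal point, pixels), "camera_from_world" (4x4, takes a point from world to camera coordinates); the wrist camera has in their place "tool_from_camera" (4x4, takes a point from camera to tool coordinates, whose origin is the TCP and whose axes are the flange's). Camera axes: x right, y up, looking along -z (the intrinsics and any distortion apply to the point x, -y, -z); pixel columns grow to the right and rows downward; lengths in m; the calibration is good to about 2 mm. A picture is of the moment at which its call begins: read the wrist's pose just before it. There is no depth.
- close_job(): hands the job in, once; it reports no verdict.
The state is a dict: "time": time; "joint_positions": joint angles; "qvel": joint speeds; "joint_torque": joint torques, N m; "tool_pos": TCP position; "ee_rot": TCP orientation; "wrist_force": force on the tool from outside, world axes, zero at the start; "wrist_torque": the same for the moment, N m; "width": finger opening in m.
Only numpy, scipy, OpenCV 4.12 (cv2) and the standard library are available. Lean on these libraries where they do the work, as an engineer would, in place of code of your own. Each camera call takes 0.05 s, during which the arm holds its last target.

## Task

On the linear slide that has the lock box at one end, bring the carriage all the way up against the end stop at the motor end, and let go of it. Its lock has two unmarked positions, so try the carriage first: if it will not move, push the lock's post right across to the other end of its slot and try again; if it moves, the lock needs no touching, for the other position may be the one that locks. Leave the carriage of the other, shorter slide where it is.

Things in the scene. Friction and masses are not known exactly. Their poses are not given: they have to be found in the camera images.
- carriage (a joint): travel of the longer slide's carriage along its rail, m: 0 at the start (beside the grey lock box), 0.100 touching the end stop in front of the black motor. Free, it takes about 4 N to move; locked, it moves only some 2 mm and stops hard. The lock can hold it only at its start.
- carriage_grip (a point): the longer slide's carriage grip: dark steel upright bar, 40 mm long along the rail, 14 mm wide across it, 46 mm tall, on an aluminium block 60 x 72 mm (top 48 mm above the bench). The point is on the bar's centre line, 18 mm below its top, 76 mm above the bench. x: horizontal along the rail towards the end stop, y: across the rail, z: up.
- lock_post (a point): lock post: upright steel pin, diameter 14 mm, on the grey lock box (66 x 86 mm, 52 mm high with slider), 85 mm behind the carriage grip at the start. Point: on its axis, 16 mm below its top, 76 mm above the bench. Axes as carriage_grip. Slides along y only, from -15 to +15 mm off the rail's middle line, about 3 N, stays put. Starts within 3 mm of the -y end; if that end locks, the +y end frees.
- spare_grip (a point): the other slide's carriage grip, to be left alone: smaller dark upright bar, 30 x 14 mm, 34 mm tall, on a 46 x 52 mm block; the point is 14 mm below its top, 60 mm above the bench. That slide is 200 mm long, 60 mm wide, has no lock box and lies on the other side of the bench's middle. x: along its rail, z: up.

How it is judged:
By the outcome, as a careful person would: the job done as asked, in the order asked, and still so for the second after the job is handed in, with the robot touching nothing.
It also fails if it takes over 48 s, if anything falls off the work surface, if the arm or the gripper's body presses on something with over 40 N, if the wrist force passes 120 N, or if a joint passes its speed limit or range.

## Working session

There is one attempt and no reset: what is moved stays moved. The work goes in short steps, Python scripts to look and compute and a tool call to move; the robot and the scene stay as the last step left them, time stands still between calls to the robot, and variables do not carry over. Pictures are saved under pics/ and viewed, and the job is handed in when it is done.

Besides the shell and the picture viewer there is one more tool, called after "Request:" as name(argument=value, ...) on one line, values as JSON. arm_command: Moves the arm, as the interface text tells. Its arguments: {"type":"object","properties":{"plan":{"type":"array","items":{"type":"number"}}},"required":["plan"]}

```bash
ls; mkdir -p pics; python3 - <<'E'
from bench import robot,cams
import cv2,numpy as np
o=robot.get_obs();print({k:np.round(v,3) for k,v in o.items()})
for n in("scene","side","wrist"):
    s=cams.snapshot(n);cv2.imwrite(f"pics/{n}0.png",s["pixels"][:,:,::-1])
    print(n,{k:(np.round(v,4).tolist() if k!='pixels' else v.shape) for k,v in s.items()})
E
```

```text
pics
{'time': np.float64(0.0), 'joint_positions': array([-0.103,  0.088,  1.372, -0.   ,  1.684, -0.103]), 'qvel': array([ 0.   ,  0.   ,  0.   ,  0.   , -0.001, -0.   ]), 'joint_torque': array([ 1.0000e-03, -3.4018e+01, -3.0242e+01,  7.2000e-02,  3.3000e-02,
       -0.0000e+00]), 'tool_pos': array([0.549, 0.   , 0.178]), 'ee_rot': array([-3.139, -0.   ,  1.571]), 'wrist_force': array([-0.04 , -1.554,  0.409]), 'wrist_torque': array([-0.005,  0.004,  0.007]), 'width': np.float64(0.094)}
scene {'pixels': (384, 512, 3), 'fov_y': 42.9084, 'cx': 256.1107, 'cy': 200.8576, 'camera_from_world': [[-0.6776, 0.7352, -0.0178, 0.3424], [-0.5415, -0.4825, 0.6884, 0.2043], [0.4975, 0.4762, 0.7251, -1.3094], [0.0, 0.0, 0.0, 1.0]]}
side {'pixels': (384, 512, 3), 'fov_y': 43.4265, 'cx': 254.5529, 'cy': 197.1583, 'camera_from_world': [[-0.9972, -0.0724, 0.0192, 0.4894], [0.0615, -0.6446, 0.7621, -0.0804], [-0.0428, 0.7611, 0.6472, -1.0399], [0.0, 0.0, 0.0, 1.0]]}
wrist {'pixels': (384, 512, 3), 'fov_y': 63.6644, 'cx': 256.5429, 'cy': 187.9974, 'tool_from_camera': [[-0.0011, 0.9598, 0.2808, 0.0828], [1.0, 0.001, 0.0002, 0.0005], [-0.0001, 0.2808, -0.9598, -0.2058], [0.0, 0.0, 0.0, 1.0]]}
```

View pics/scene0.png

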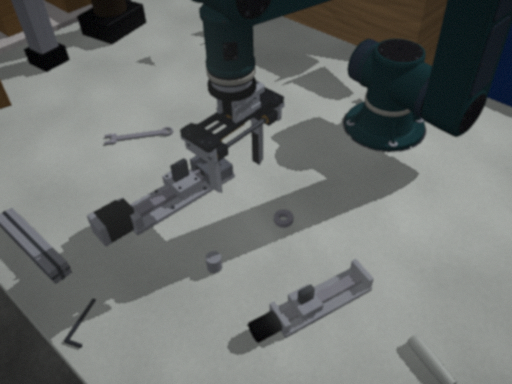

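View pics/side0.png

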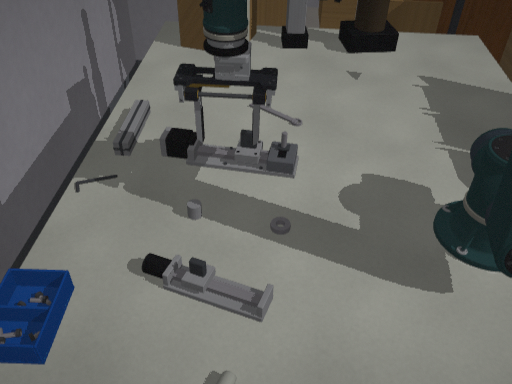

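View pics/wrist0.png

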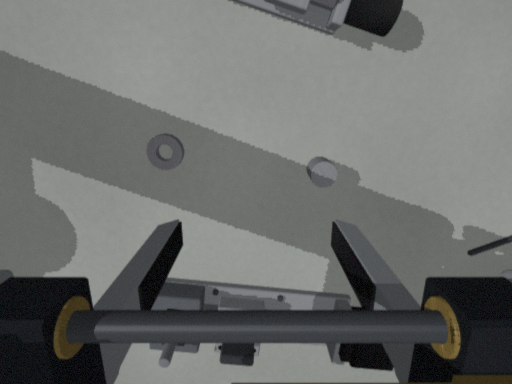

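The scene view shows the long slide with its motor at (112,220) and grip at (180,168); the lock post is hidden by the finger. In the side view the grip is at (248,138), the post at (284,140) and the motor at (180,143). The spare slide is in front. In the wrist view the long slide sits at the bottom, behind the jaws. I'll move the tool towards -y so the wrist camera gets a clear view of it.

Request:
arm_command(plan=[-4, 0, -2, 0, 0, 0, 0, -5, 0, -2, 0, 0, 0, 0, -5, 0, -2, 0, 0, 0, 0, -4, 0, 0, 0, 0, 0, 0, 0, 0, 0, 0, 0, 0, 0])

```text
time: 0.78
tool_pos: [0.5496, -0.1826, 0.2387]
ee_rot: [-3.14, -0.0, 1.567]
wrist_force: [0.9, 0.5, -0.6]
width: 0.094
```

```bash
cat > h.py <<'E'
from bench import robot,cams
import cv2,numpy as np
from scipy.spatial.transform import Rotation as R
def snap(n,tag):
    o=robot.get_obs(); s=cams.snapshot(n)
    cv2.imwrite(f"pics/{tag}.png",s["pixels"][:,:,::-1])
    if n=="wrist":
        T=np.eye(4);T[:3,:3]=R.from_euler('xyz',o["ee_rot"]).as_matrix();T[:3,3]=o["tool_pos"]
        W=T@s["tool_from_camera"]
    else: W=np.linalg.inv(s["camera_from_world"])
    f=192/np.tan(np.radians(s["fov_y"]/2))
    np.savez(f"pics/{tag}.npz",W=W,f=f,c=[s["cx"],s["cy"]])
    return o,s
def ray(tag,u,v):
    d=np.load(f"pics/{tag}.npz");W=d["W"]
    x=np.array([(u-d["c"][0])/d["f"],-(v-d["c"][1])/d["f"],-1.])
    r=W[:3,:3]@x; return W[:3,3],r/np.linalg.norm(r)
def onz(tag,u,v,z):
    p,r=ray(tag,u,v);return p+r*(z-p[2])/r[2]
def tri(*obs):
    A=np.zeros((3,3));b=np.zeros(3);L=[]
    for t,u,v in obs:
        p,r=ray(t,u,v);P=np.eye(3)-np.outer(r,r);A+=P;b+=P@p;L.append((p,P))
    X=np.linalg.solve(A,b);return X,[np.linalg.norm(P@(X-p)) for p,P in L]
def crop(tag,x0,y0,x1,y1,k,out):
    im=cv2.imread(f"pics/{tag}.png")[y0:y1,x0:x1]
    cv2.imwrite(f"pics/{out}.png",cv2.resize(im,None,fx=k,fy=k,interpolation=cv2.INTER_CUBIC))
E
python3 - <<'E'
from h import *
for n in("scene","side","wrist"):o,s=snap(n,n+"1")
print(o["time"],o["tool_pos"],o["ee_rot"],o["wrist_force"])
E
```

```text
0.875 [ 0.54975144 -0.17980019  0.23877645] [-3.14045065e+00 -1.22939990e-03  1.57021131e+00] [-1.17056036  0.16980148  1.13169281]
```

View pics/wrist1.png

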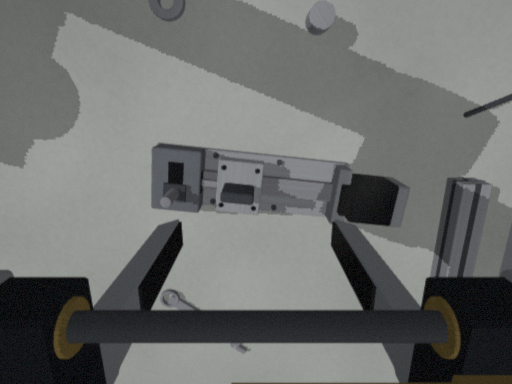

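View pics/scene1.png

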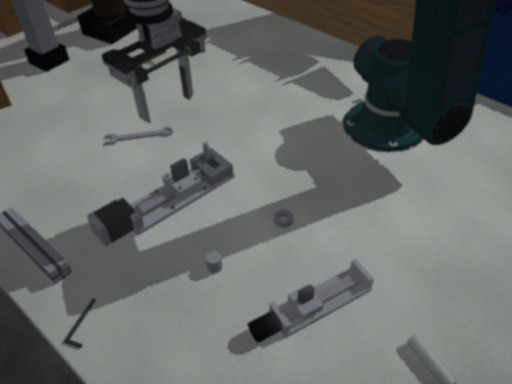

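View pics/side1.png

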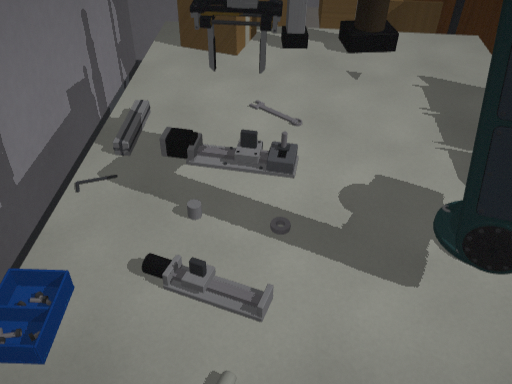

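All three views are now clear. In the wrist view the lock box is at (177,178) with its post at (168,198), the grip at (238,192) and the motor at (370,200). I'll zoom in for precise pixels.

```bash
python3 - <<'E'
from h import *
a=cv2.imread("pics/wrist1.png")[135:225,145:345];b=cv2.imread("pics/side1.png")[120:180,190:310];c=cv2.imread("pics/scene1.png")[135:245,85:245]
cv2.imwrite("pics/wz.png",cv2.resize(a,None,fx=4,fy=4,interpolation=2))
cv2.imwrite("pics/sz.png",cv2.resize(b,None,fx=6,fy=6,interpolation=2))
cv2.imwrite("pics/cz.png",cv2.resize(c,None,fx=5,fy=5,interpolation=2))
E
```

```text
(no output)
```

View pics/wz.png

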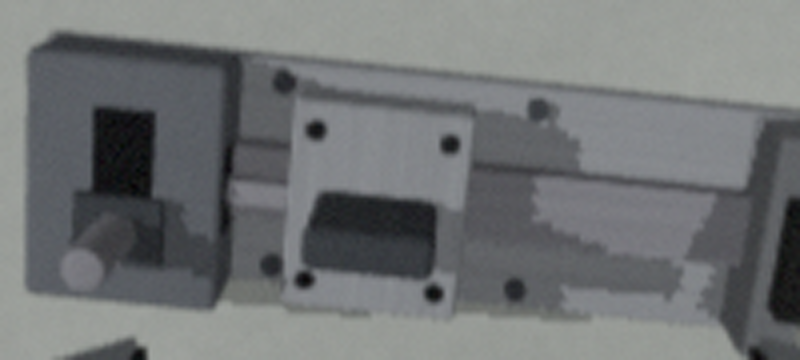

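View pics/sz.png

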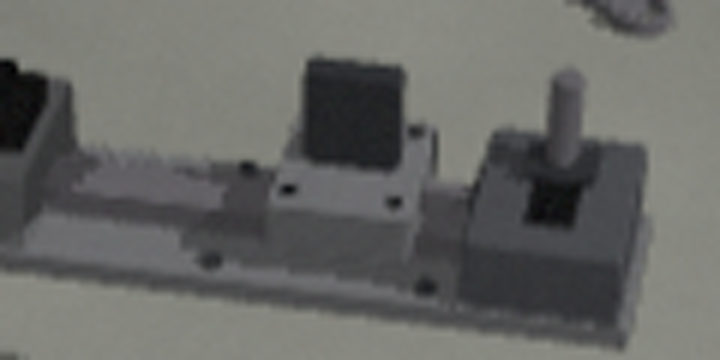

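View pics/cz.png

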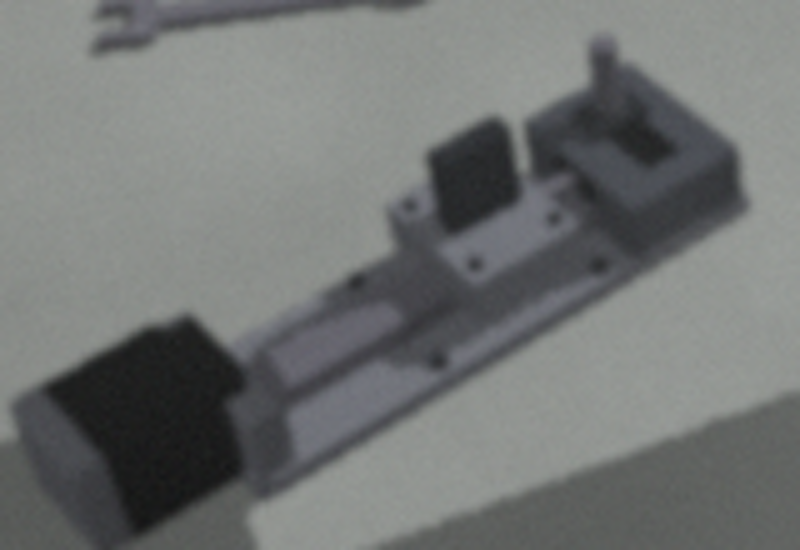

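```bash
python3 - <<'E'
from h import *
np.set_printoptions(precision=4,suppress=True)
g=[("wrist1",237.3,198),("side1",249.4,130.7),("scene1",179,162)]
p=[("wrist1",165.5,202),("side1",284.7,132.5),("scene1",205.4,143.2)]
for n,q in(("grip",g),("post",p)):
    print(n,tri(*q)); print([tri(q[0],q[1])[0],tri(q[0],q[2])[0],tri(q[1],q[2])[0]])
    print([onz(*a,.094 if n=="grip" else .092) for a in q])
W=lambda x,y:(145+x/4,135+y/4)
for n,z,pts in (("block top",.048,[(292,95),(475,108),(455,318),(283,305)]),("boxtop",.052,[(30,48),(225,65),(215,306),(28,290)]),("griptop",.094,[(303,228),(436,240),(432,278),(303,265)])):
    P=[onz("wrist1",*W(*q),z) for q in pts];P=np.array(P);print(n,P,P.mean(0));
    e=P[1]-P[0]+P[2]-P[3];print("yaw",np.degrees(np.arctan2(e[1],e[0])),np.linalg.norm(e)/2,np.linalg.norm(P[3]-P[0]))
E
```

```text
grip (array([ 0.524 , -0.213 ,  0.0924]), [np.float64(0.0029567807085705746), np.float64(0.003588210167040371), np.float64(0.0007942966549188497)])
[array([ 0.5237, -0.2125,  0.0935]), array([ 0.5264, -0.2111,  0.0941]), array([ 0.5216, -0.2167,  0.0897])]
[array([ 0.527 , -0.2117,  0.094 ]), array([ 0.5205, -0.2127,  0.094 ]), array([ 0.5259, -0.2106,  0.094 ])]
post (array([ 0.4375, -0.2196,  0.0884]), [np.float64(0.0018465485581859442), np.float64(0.002589808021345636), np.float64(0.0008228474760986394)])
[array([ 0.4373, -0.2189,  0.0894]), array([ 0.4395, -0.2181,  0.0897]), array([ 0.4358, -0.2225,  0.0867])]
[array([ 0.4403, -0.2173,  0.092 ]), array([ 0.4353, -0.2166,  0.092 ]), array([ 0.4412, -0.2158,  0.092 ])]
block top [[ 0.4998 -0.173   0.048 ]
 [ 0.5593 -0.1774  0.048 ]
 [ 0.5528 -0.2505  0.048 ]
 [ 0.4941 -0.2457  0.048 ]] [ 0.5265 -0.2117  0.048 ]
yaw -4.445939395885484 0.05930028291955858 0.07290785063498346
boxtop [[ 0.4174 -0.157   0.052 ]
 [ 0.4793 -0.1625  0.052 ]
 [ 0.4717 -0.2446  0.052 ]
 [ 0.4089 -0.2387  0.052 ]] [ 0.4443 -0.2007  0.052 ]
yaw -5.211218100615756 0.06252419292646608 0.08219217423373175
griptop [[ 0.5075 -0.2042  0.094 ]
 [ 0.5469 -0.208   0.094 ]
 [ 0.5457 -0.2199  0.094 ]
 [ 0.5071 -0.2158  0.094 ]] [ 0.5268 -0.212   0.094 ]
yaw -5.815942013072136 0.039181091995805016 0.011572626477247822
```

Measured so far:

| Item | Value | Check |
|---|---|---|
| Grip centre | about (0.526, -0.2115) | top at 0.093 (text: 0.094) |
| Rail yaw | about -5° | – |
| Post | about (0.438, -0.218), 13 mm towards -y of the rail line | top at 0.089 (text: 0.092) |

These agree with the text. I'll turn the jaws across the rail and stop above the grip.

Request:
arm_command(plan=[-3.15, -2.4, 0, 0, 0, 10.5, 0, 0, 0, 0, 0, 0, 10.5, 0, 0, 0, 0, 0, 0, 10.5, 0, 0, 0, 0, 0, 0, 10.5, 0, 0, 0, 0, 0, 0, 10.5, 0, 0, 0, 0, 0, 0, 10.5, 0, 0, 0, 0, 0, 0, 10.5, 0, 0, 0, 0, 0, 0, 10.5, 0])

```text
time: 1.92
tool_pos: [0.5262, -0.2097, 0.2394]
ee_rot: [-3.141, 0.0, 0.101]
wrist_force: [0.1, -0.0, -0.7]
width: 0.094
```

Request:
arm_command(plan=[0, 0, 3, 0, 0, 10.5, 0, 0, 0, 3, 0, 0, 0, 0, 0, 0, 2, 0, 0, 0, 0, 0, 0, 0, 0, 0, 0, 0, 0, 0, 0, 0, 0, 0, 0])

```text
time: 2.55
tool_pos: [0.5266, -0.2109, 0.1606]
ee_rot: [3.141, -0.002, -0.077]
wrist_force: [0.1, -0.3, 0.1]
width: 0.0939
```

```bash
python3 - <<'E'
from h import *
for n in("scene","side","wrist"):o,s=snap(n,n+"2")
print(o["time"],o["tool_pos"],o["ee_rot"],o["joint_positions"],o["wrist_force"])
E
```

```text
2.65 [ 0.52687295 -0.21141045  0.16118915] [ 3.14057657e+00 -2.70487645e-03 -7.78109235e-02] [-4.81538864e-01  1.28400823e-01  1.36169362e+00  1.28607225e-04
  1.64861163e+00  1.16707994e+00] [ 0.14721731  0.7078259  -0.22183246]
```

View pics/wrist2.png

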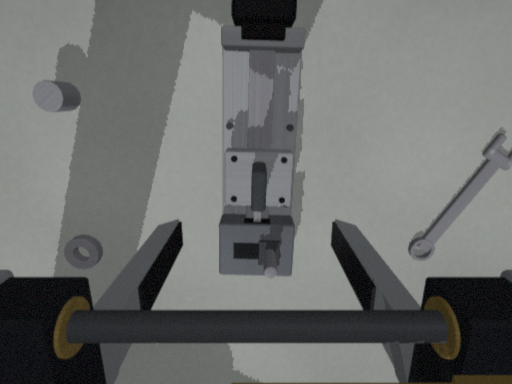

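View pics/scene2.png

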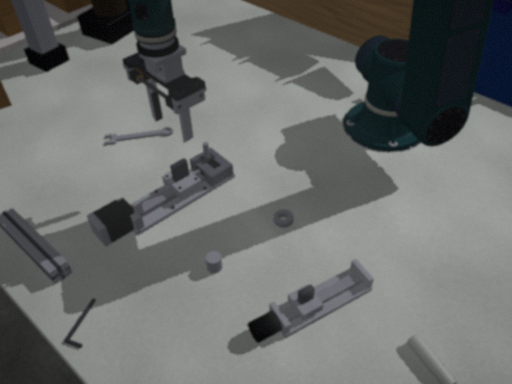

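The wrist view shows the rail upright in the image, with the grip near (259,185), the post top near (270,271) and the end stop at row 35. I'll re-measure from this second wrist position.

```bash
python3 - <<'E'
from h import *
crop("wrist2",210,140,310,285,4,"w2z")
E
```

```text
(no output)
```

View pics/w2z.png

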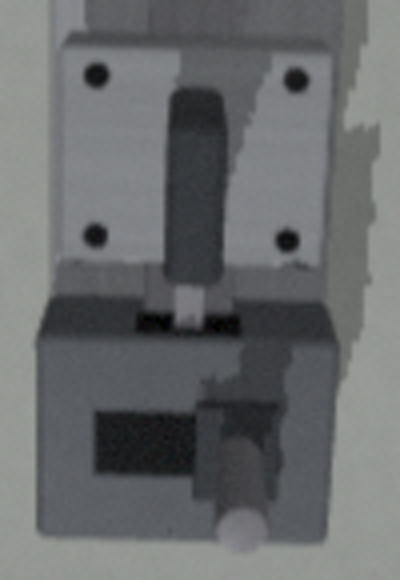

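```bash
python3 - <<'E'
from h import *
np.set_printoptions(precision=4,suppress=True)
print(tri(("wrist1",237.3,198),("wrist2",258.75,191)),tri(("wrist1",165.5,202),("wrist2",270.5,272)))
print(onz("wrist2",258.75,191,.094),onz("wrist2",270.5,272,.092))
a=onz("wrist2",210+67/4,140+45/4,.048);b=onz("wrist2",210+330/4,140+50/4,.048);c=onz("wrist2",210+58/4,140+262/4,.048);d=onz("wrist2",210+328/4,140+268/4,.048)
print(a,b,c,d,(a+b+c+d)/4,np.degrees(np.arctan2((a-c+b-d)[1],(a-c+b-d)[0])))
for q in((222,35),(303,38),(222,48),(302,50)):print(onz("wrist2",*q,.06))
E
```

```text
(array([ 0.5266, -0.2124,  0.0927]), [np.float64(0.0003595376918493822), np.float64(0.00035953769184950384)]) (array([ 0.4399, -0.2177,  0.0911]), [np.float64(0.0001143505981159436), np.float64(0.00011435059811593009)])
[ 0.5267 -0.2126  0.094 ] [ 0.4404 -0.2178  0.092 ]
[ 0.5585 -0.1821  0.048 ] [ 0.5518 -0.2501  0.048 ] [ 0.4994 -0.1733  0.048 ] [ 0.4918 -0.2467  0.048 ] [ 0.5254 -0.2131  0.048 ] -5.791118225277109
[ 0.666  -0.1902  0.06  ]
[ 0.6577 -0.2632  0.06  ]
[ 0.6552 -0.189   0.06  ]
[ 0.6478 -0.2619  0.06  ]
```

The two wrist views put the grip at (0.5266, -0.2124) with its top at 0.093. The rail yaw is about -5.3°, and the end stop is about 0.10 m ahead of the block's front face. That is consistent, so I'll descend and grasp.

Request:
arm_command(plan=[0, 0.1, 4, 0, 0, 0.8, 0, 0, 0, 4, 0, 0, 0, 0, 0, 0, 1.5, 0, 0, 0, 0, 0, 0, 0, 0, 0, 0, 0, 0, 0, 0, 0, 0, 0, 0])

```text
time: 3.32
tool_pos: [0.5274, -0.2132, 0.0668]
ee_rot: [3.14, -0.004, -0.093]
wrist_force: [-0.2, -0.1, 0.3]
width: 0.094
```

Request:
arm_command(plan=[0, 0, 0, 0, 0, 0, 1, 0, 0, 0, 0, 0, 0, 1, 0, 0, 0, 0, 0, 0, 1, 0, 0, 0, 0, 0, 0, 1, 0, 0, 0, 0, 0, 0, 1, 0, 0, 0, 0, 0, 0, 1])

```text
time: 4.08
tool_pos: [0.5259, -0.2125, 0.0645]
ee_rot: [-3.142, -0.0, -0.093]
wrist_force: [0.8, -0.1, 0.1]
width: 0.0372
```

Request:
arm_command(plan=[0, 0, 0, 0, 0, 0, 1, 0, 0, 0, 0, 0, 0, 1, 0, 0, 0, 0, 0, 0, 1, 0, 0, 0, 0, 0, 0, 1])

```text
time: 4.58
tool_pos: [0.5259, -0.2131, 0.0645]
ee_rot: [3.141, -0.0, -0.093]
wrist_force: [0.2, -2.3, -1.2]
width: 0.0133
```

It's gripped, with a 13 mm opening. Now a gentle 5 mm test pull along the rail.

Request:
arm_command(plan=[0.2, 0, 0, 0, 0, 0, 1, 0.2, 0, 0, 0, 0, 0, 1, 0.1, 0, 0, 0, 0, 0, 1, 0, 0, 0, 0, 0, 0, 1])

```text
time: 5.08
tool_pos: [0.5301, -0.2135, 0.0645]
ee_rot: [3.141, 0.002, -0.093]
wrist_force: [-4.6, -2.1, 1.8]
width: 0.0132
```

It moved 4.2 mm at 4.6 N, which looks free rather than hard-stopped. I'll go a bit further to confirm.

Request:
arm_command(plan=[0.5, 0, 0, 0, 0, 0, 1, 0.5, 0, 0, 0, 0, 0, 1, 0, 0, 0, 0, 0, 0, 1])

```text
time: 5.45
tool_pos: [0.5406, -0.2147, 0.0644]
ee_rot: [3.14, 0.001, -0.093]
wrist_force: [-3.9, -4.8, 1.2]
width: 0.013
```

```bash
python3 - <<'E'
from h import *
for n in("scene","side"):o,s=snap(n,n+"3")
crop("scene3",80,110,250,250,4,"c3z")
print(o["time"],o["tool_pos"],o["wrist_force"],o["wrist_torque"])
E
```

```text
5.5 [ 0.54064754 -0.21464748  0.06447869] [-3.60790086 -2.9081927   1.33406047] [-0.71884586  0.67953635 -0.02625466]
```

View pics/c3z.png

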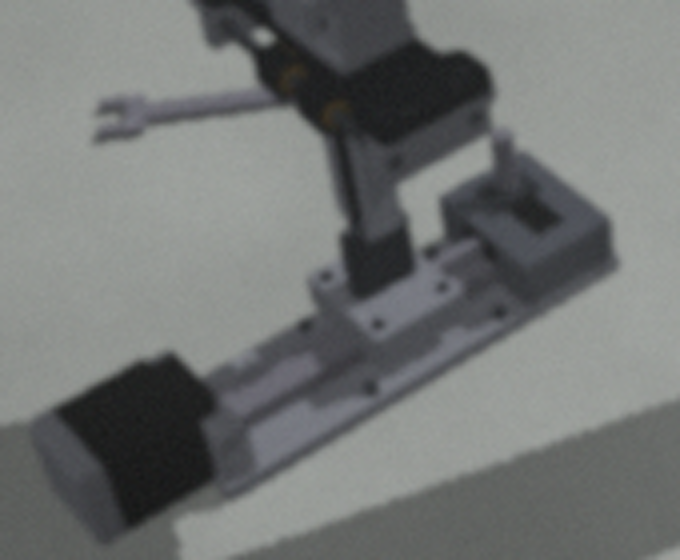

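The carriage clearly moves: there's a wider gap to the lock box, at about 4 N. So the lock is free and stays untouched. I'll go on towards the stop.

Request:
arm_command(plan=[1, 0, 0, 0, 0, 0, 1, 1.5, 0, 0, 0, 0, 0, 1, 1.5, 0, 0, 0, 0, 0, 1, 1.5, 0, 0, 0, 0, 0, 1, 1, 0, 0, 0, 0, 0, 1, 0, 0, 0, 0, 0, 0, 1])

```text
time: 6.3
tool_pos: [0.6062, -0.2218, 0.0645]
ee_rot: [3.139, -0.001, -0.093]
wrist_force: [-1.4, -5.6, 1.1]
width: 0.0131
```

Request:
arm_command(plan=[0.6, 0.1, 0, 0, 0, 0, 1, 0.6, 0, 0, 0, 0, 0, 1, 0.3, 0, 0, 0, 0, 0, 1, 0.2, 0, 0, 0, 0, 0, 1, 0, 0, 0, 0, 0, 0, 1])

```text
time: 6.92
tool_pos: [0.6219, -0.2234, 0.0645]
ee_rot: [3.14, 0.001, -0.093]
wrist_force: [-3.2, -3.6, 0.9]
width: 0.0137
```

Request:
arm_command(plan=[0.2, 0, 0, 0, 0, 0, 1, 0.2, 0, 0, 0, 0, 0, 1, 0.2, 0, 0, 0, 0, 0, 1, 0, 0, 0, 0, 0, 0, 1])

```text
time: 7.42
tool_pos: [0.6253, -0.2238, 0.0645]
ee_rot: [3.141, 0.006, -0.093]
wrist_force: [-9.9, -2.8, 4.7]
width: 0.0133
```

Request:
arm_command(plan=[0.2, 0, 0, 0, 0, 0, 1, 0.1, 0, 0, 0, 0, 0, 1, 0, 0, 0, 0, 0, 0, 1, 0, 0, 0, 0, 0, 0, 1])

```text
time: 7.92
tool_pos: [0.6252, -0.2238, 0.0644]
ee_rot: [3.141, 0.013, -0.094]
wrist_force: [-15.9, -1.7, 6.9]
width: 0.0134
```

```bash
python3 - <<'E'
from h import *
for n in("scene","side"):o,s=snap(n,n+"4")
crop("scene4",80,110,250,250,4,"c4z")
print(o["time"],o["tool_pos"],o["wrist_force"],o["wrist_torque"])
E
```

```text
7.975 [ 0.62528705 -0.22375271  0.0644647 ] [-15.34468382  -1.99746015   7.33364952] [-0.32804186  3.18427994 -0.03210431]
```

View pics/c4z.png

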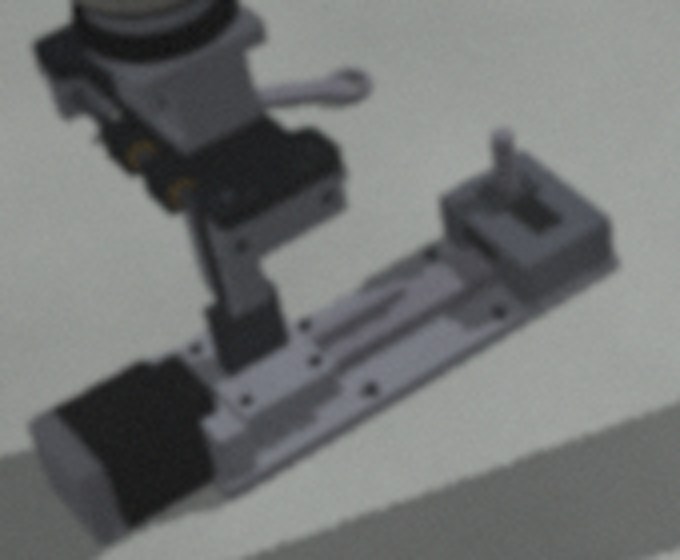

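The TCP stopped at x = 0.625 while the force rose from 10 to 16 N, and the picture shows the block against the stop. Travel is about 100 mm. I'll release with that small forward push still on.

Request:
arm_command(plan=[0, 0, 0, 0, 0, 0, 0.5, 0, 0, 0, 0, 0, 0, 0.2, 0, 0, 0, 0, 0, 0, 0.2, 0, 0, 0, 0, 0, 0, 0.2, 0, 0, 0, 0, 0, 0, 0.2, 0, 0, 0, 0, 0, 0, 0.2, 0, 0, 0, 0, 0, 0, 0.2])

```text
time: 8.9
tool_pos: [0.6314, -0.2233, 0.0645]
ee_rot: [-3.142, -0.0, -0.092]
wrist_force: [1.3, 0.1, 0.1]
width: 0.0751
```

Request:
arm_command(plan=[0, 0, -2, 0, 0, 0, 0.2, 0, 0, -4, 0, 0, 0, 0.2, 0, 0, -4, 0, 0, 0, 0.2, -5, 0, -2, 0, 0, 0, 0.2, -5, 0, 0, 0, 0, 0, 0.2, -5, 0, 0, 0, 0, 0, 0.2, 0, 0, 0, 0, 0, 0, 0.2])

```text
time: 9.78
tool_pos: [0.4797, -0.2091, 0.1864]
ee_rot: [3.141, -0.002, -0.094]
wrist_force: [0.9, 0.4, -0.1]
width: 0.0749
```

```bash
python3 - <<'E'
from h import *
for n in("scene","side","wrist"):o,s=snap(n,n+"5")
crop("scene5",80,110,250,250,4,"c5z")
print(o["time"],o["tool_pos"],o["wrist_force"],o["width"])
E
```

```text
9.875 [ 0.48262806 -0.20978363  0.18639497] [0.62499924 0.17820168 0.47682139] 0.07524567192458016
```

View pics/c5z.png

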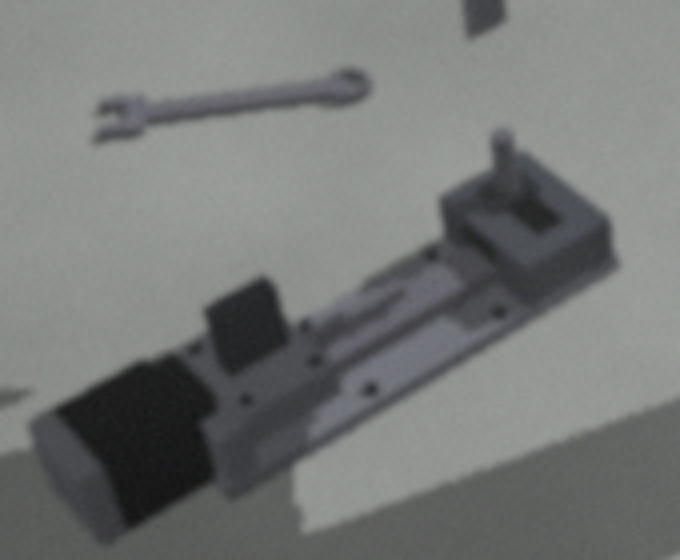

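View pics/wrist5.png

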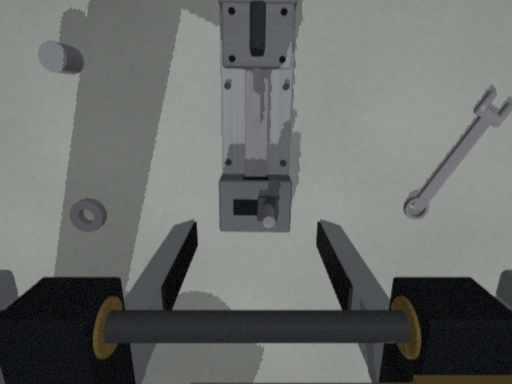

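View pics/side5.png

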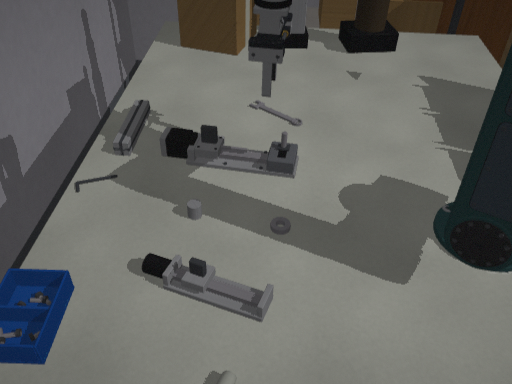

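The carriage is against the stop in the scene view, and the post and the spare slide haven't moved. One overhead look at the gap to be sure.

Request:
arm_command(plan=[4, 0, -2, 0, 0, 0, 0.2, 4, 0, -2, 0, 0, 0, 0.2, 0, 0, 0, 0, 0, 0, 0.2, 0, 0, 0, 0, 0, 0, 0.2])

```text
time: 10.42
tool_pos: [0.5621, -0.2167, 0.2238]
ee_rot: [-3.141, 0.001, -0.092]
wrist_force: [-0.2, 0.0, -0.0]
width: 0.0756
```

```bash
python3 - <<'E'
from h import *
np.set_printoptions(precision=4,suppress=True)
o,s=snap("wrist","wrist6")
crop("wrist6",200,30,320,180,4,"w6z")
print(o["time"],o["tool_pos"],o["wrist_force"],o["width"])
E
```

```text
10.425 [ 0.5621 -0.2167  0.2238] [-0.2198  0.0214 -0.0488] 0.075603802325674
```

View pics/w6z.png

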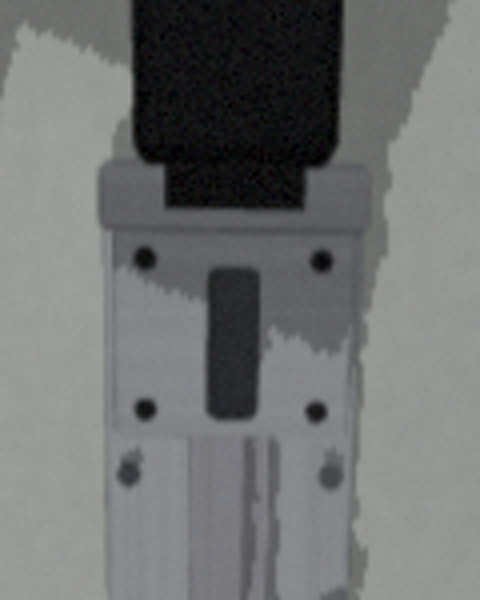

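```bash
python3 - <<'E'
from h import *
p=onz("wrist6",258.25,115.75,.094);print(p,np.linalg.norm(p[:2]-[.5267,-.2125]))
a=cv2.imread("pics/side1.png")[230:320,130:280].astype(int);b=cv2.imread("pics/side5.png")[230:320,130:280].astype(int)
print("spare diff",np.abs(a-b).mean())
E
python3 -c "
from bench import close_job;print(close_job())"
```

```text
[ 0.62556764 -0.2235031   0.094     ] 0.09947802650710787
spare diff 1.1971358024691359
the job is handed in; nothing more can be done
None
```

The longer slide's carriage is now up against the end stop at the motor end, and I let go of it. I handed the job in at about 10.4 s.

- **Lock:** I gripped the bar and tried the carriage first. It moved freely at about 4 N and went past the 2 mm that a locked carriage would allow. I therefore left the lock post alone.
- **End stop:** the TCP stopped at x = 0.625 m while the wrist force rose from 10 to 16 N. That force pushed it up against the stop, and I kept it on while opening the jaws.
- **Last checks:** after release, the wrist camera measured 99.5 mm of travel against a nominal 100 mm. The overhead picture shows no gap between the block and the stop.
- **Left alone:** the spare slide's part of the side picture is unchanged from before the move. The gripper is open and clear above the slide, and the wrist force is about 0 N.

No check failed. The views agreed to within about 3–4 mm, and the two wrist views to under 1 mm.

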